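Clear the sill and press a label holder home behind the lip of a vial station

ROBOT

A 7-joint arm with a two-finger parallel gripper is mounted at the origin on a cart in front of the work surface, level with it; the furniture and walls round the work are solid. World frame = base frame: x ahead of the robot, y to its left, z up, the work surface at z = 0. Lengths are in mm, angles in rad, forces in N, time in s.
With the tool pointing down it reaches from about 400 to 875 mm from the base axis. Payload 4.4 kg.
Tool frame: the origin (TCP) lies at the very end of the fingers, on their centre line; the grasp point (between the pads) lies 19 mm behind it; y points along the fingers, z is the direction in which the jaws open and shut, and the axes are right-handed (so a half turn about y gives the same grasp; the last joint's range is limited). The gripper opens to 85 mm and grips with 20 to 120 N. Pads are 22 mm wide; open, the fingers measure 114 mm over their backs; the gripper's body (76 mm by 85 mm) begins 54 mm behind the grasp point. The pads swing forward as they close: fully open they stand 13 mm farther back than shut.
Start: joints at [-1.285, 0.628, 0.038, 1.517, -0.027, 0.996, -0.02], TCP at [223.959, 610.213, 231.313] pointing down, gripper open.
Joint ranges: [-3.06, 3.06], [-0.37, 2.12], [-1.25, 1.32], [0.18, 2.47], [-1.1, 4.24], [0.23, 1.98], [-2.94, 2.94]. Speed limits (rad/s): [2.57, 2.57, 3.14, 3.14, 3.14, 3.14, 3.14].

INTERFACE

Orientations are given as [roll, pitch, yaw] about the fixed x, y, z axes, in that order (R = Rz(yaw) Ry(pitch) Rx(roll)).
In Python, from cell import * gives the robot as it stands.
- The arm moves only by the tool apply_moves, never from a script. Its argument "targets" is a list of rows, each a list of 6 numbers: the shift along the tool's x, y, z in units of 40 mm (1.0 is 40 mm), then the turn, a rotation vector about the tool's x, y, z in units of 8 degrees (1.0 is 8 degrees). A call has 1 to 12 rows; each row shifts and turns the commanded pose from where the row before left it, along the tool's axes as they then stand; what a row does not reach is not made up. A row lasts 1/8 s, in which the tool goes at most 62.5 mm and 10.7 degrees, less where a joint would pass 70% of its speed; a pose out of reach is approached as far as the arm can. A call is refused whole if a number of a shift passes 1 or a number of a turn 1, either way. A call with a gripper value outside its range is refused whole. "jaw" is the gripper command: -1 is shut, 1 is fully open, values between are in proportion, set as the call begins (left out, the last holds). The fingers move at their own pace and stop on an object; the grip force is fixed at half the most. Time passes only in rows, so rows that do not move let the fingers close. It gives the time, the measured TCP pose, the force and the opening at its end, in the units of the state.
- read_state(): the state, without advancing time (a new reading comes with each control period).
- get_image(name): name is "scene" or "top" or "wrist"; returns the picture (420x560x3 uint8, red, green, blue); there is no depth.
- calibration(name): a dict with "fx", "fy", "cx", "cy" (pixels), "world_from_camera" (4x4, takes a point from camera to world coordinates). Camera axes: x right, y down, z forward; pixel columns grow to the right and rows downward; lengths in mm; the calibration is good to about 2 mm. A picture is of the moment at which its call begins: read the wrist's pose just before it. calibration takes no time and is no camera call; for the wrist camera it gives the pose at the moment of the call.
- finish_job(): hands the job in, once; it reports no verdict.
The state is a dict: "clock": time; "qpos": joint angles; "qd": joint speeds; "tau": joint torques, N m; "eef_pos": TCP position; "tool_rot": TCP orientation; "force": force on the tool from outside, world axes, zero at the start; "torque": the same for the moment, N m; "width": finger opening in mm.
Only numpy, scipy, OpenCV 4.12 (cv2) and the standard library are available. Lean on these libraries where they do the work, as an engineer would, in place of code of your own. Each camera call takes 0.05 s, during which the arm holds its last target. There are 200 camera calls.

TASK

In the empty bay of the vial station, use the yellow scraper block to sweep the three broken blue bits off the sill into the gutter along the station's front edge, then stand the scraper back on the bench. Take the loose blue label holder, push its tongue down behind the lip of that bay against the sprung ejector, label facing the gutter, until its foot is fully home on the sill. Finish while still gripping it and pressing it firmly home, so that I can do up the locking screw: do not let go. Disturb nothing else.

Things in the scene. Friction and masses are not known exactly. Their poses are not given: they have to be found in the camera images.
- station: Fixed white and aluminium vial station, 139 x 268 mm. Origin: at bench level below the middle of its long slot; +y along the slot, +x to the deck of standing vials (tops 56 mm above the bench, nearest axis at x = +20 mm), -x to the robot's side. Three bays along y, 84 mm apart: two hold a fixed, seated label holder like the loose one, one is empty.
- bay_lip (a point): Top middle of the lip of the EMPTY bay, 38 mm above the bench; axes as the station's. The lip is an upright wall 3 mm thick with rounded top, 16 mm high above the sill. Behind it (+x) the slot, 8 mm wide, 80 mm long between its stops, then a back wall as high as the lip.
- bay_seat (a point): Centre of the slot of the EMPTY bay at sill height (22 mm above the bench), where the seated holder's holder_base lies; axes as the station's. The lip's middle lies 5.5 mm in front (-x). The feet of the neighbouring holders begin 46 mm to either side in y; their tops stand 84 mm above the bench.
- gutter (a point): Middle of the gutter's floor in front of the EMPTY bay, 4 mm above the bench; axes as the station's. The gutter is 24 mm wide in x and runs the station's length; its front wall is as high as the sill. The flat sill (22 mm above the bench) lies between the gutter and the lip, 49 mm deep in x: its front edge is 12 mm to +x of this point.
- ejector (a joint): Travel in m of the steel sprung bar in the slot of the empty bay: 0 = up (top 9 mm above sill height), grows as it is pressed down; about 0.008 with the holder home, end stop 0.011. The bar, 60 mm long, pushes the tongue up with about 4 N at 0 and 9 N at 0.008, so the holder rises unless held down.
- holder_tab (a point): Grasp point of the loose blue label holder with orange-striped label: middle of its upright grip tab (12 mm in x, 30 mm in y; its top is 14 mm higher, the flat shoulder it stands on 22 mm lower and 76 mm long in y). 48 mm above the underside, 8 mm to -x of holder_base. Axes: y along the tongue, z up, the label faces -x. 52 x 76 x 62 mm, 70 g, standing on the bench at the start.
- holder_base (a point): Point of the label holder at its underside, in the middle plane of the tongue; same axes. The tongue is 4 mm thick, 70 mm long in y, its rounded tip 1 mm above the underside. In front of it a groove (x -9 to -2 mm, 20 mm high) straddles the lip; in front of that the flat foot (x -50 to -9 mm), under the sloping label.
- scraper_neck (a point): Grasp point of the yellow scraper block, in its neck (14 mm in x, 32 mm in y, from 23 to 66 mm above the underside), 47 mm above the underside. Below the neck is the straight blade, 12 mm thick in x, 70 mm wide in y, 23 mm high, with a black rubber edge. It stands upright on this edge on the bench at the start. Axes: y along the blade, z up.
- bit1_mid (a point): Middle of a broken blue plastic bit, about 16 x 9 x 7 mm, 10 g, 3 mm above its underside. At the start it lies on the sill of the empty bay, 38 to 44 mm in front (-x) of bay_seat and within 22 mm of it in y; at least 20 mm of sill are free between lip and bits.
- bit2_mid (a point): Middle of the second blue bit, about 13 x 10 x 7 mm, as bit1.
- bit3_mid (a point): Middle of the third blue bit, about 15 x 8 x 7 mm, as bit1.
- column: Bystander: loose steel chromatography column lying on the bench to the right of the station, 150 mm long, 18 mm thick; origin below its middle. Leave alone.
- timer: Bystander: loose white lab timer on the bench at the left, 64 x 64 x 19 mm; origin below its middle. Leave alone. (The tall fixed cabinet behind this left part of the bench, y 0.08 to 0.46, has its front at x = 0.54, with a latch knob out to x = 0.51 near y = 0.1, 0.16 to 0.21 high: keep the arm clear of it.)

How it is judged (in metres and radians):
On the way, in this order (a step that is already met when the one before it is completed fails the run):
1. all three bits have been swept off the sill into the gutter (x of bit1_mid in the frame of station between -0.084 and -0.055 m and z of each of bit1_mid, bit2_mid, bit3_mid in the frame of station below 0.0195 m and x of bit2_mid in the frame of station between -0.084 and -0.055 m and x of bit3_mid in the frame of station between -0.084 and -0.055 m), for 0.2 s.
2. the holder's tongue is behind the lip of the empty bay and begins to press the ejector down (x of holder_base in the frame of bay_seat between -0.003 and 0.003 m and y of holder_base in the frame of bay_seat between -0.007 and 0.007 m and value of joint ejector above 0.002 m and z of holder_base in the frame of bay_seat below 0.008 m), for 0.05 s.
At the end, for the whole second after the job is handed in: Holder foot within 1.5 mm of the sill, base within 3 mm across and 7 mm along the slot of the seat, upright and square, ejector down 6.5 mm or more, pressed on the station with over 2 N, still gripped, at rest; three bits in the gutter; scraper upright on the bench, released, touching nothing else (all of step 1 and x of holder_base in the frame of bay_seat between -0.003 and 0.003 m and y of holder_base in the frame of bay_seat between -0.007 and 0.007 m and z of holder_base in the frame of bay_seat below 0.0015 m and value of joint ejector above 0.0065 m and angle between holder_base's own z axis and vertical below 0.06 rad and angle between the y axis of holder_base and the y axis of bay_seat, either way round below 0.08 rad and contact force between holder and station above 2 N and contact force between the fingers and holder above 3 N and linear speed of holder below 0.01 m/s and contact force between the fingers and scraper below 0.5 N and contact force between scraper and station below 0.2 N and contact force between scraper and holder below 0.2 N and height (world z) of scraper_neck between 0.039 and 0.055 m and angle between scraper_neck's own z axis and vertical below 0.2 rad and linear speed of scraper below 0.02 m/s); the arm keeps its last pose, push and grip.
It fails at once if a bit was moved with the fingers or the label holder and not the scraper (contact force between any of the fingers, holder and bit1 above 0.5 N or contact force between any of the fingers, holder and bit2 above 0.5 N or contact force between any of the fingers, holder and bit3 above 0.5 N).
It fails at once if the chromatography column or the timer was moved (distance of any of column, timer from where it was at the start of the episode above 0.02 m).
It also fails if it takes over 58 s, if anything falls off the work surface, if the arm or the gripper's body presses on something with over 40 N, if the wrist force passes 120 N, or if a joint passes its speed limit or range.

## Working session

There is one attempt and no reset: what is moved stays moved. The work goes in short steps, Python scripts to look and compute and a tool call to move; the robot and the scene stay as the last step left them, time stands still between calls to the robot, and variables do not carry over. Pictures are saved under pics/ and viewed, about 8 in all and at most 12, crops included, and the job is handed in when it is done.

Besides the shell and the picture viewer there is one more tool, called after "Call:" as name([rows], argument=value, ...), one row to a line, values as JSON. apply_moves: Moves the arm, as the interface text tells. Its arguments: {"type":"object","properties":{"targets":{"type":"array"},"jaw":{"type":"number"}},"required":["targets"]}

```bash
mkdir -p pics; ls
python3 - <<'E'
from cell import *
import cv2,numpy as np
s=read_state();print(s)
for n in("top","scene"):
    im=get_image(n);c=calibration(n);print(n,c)
    cv2.imwrite(f"pics/{n}0.png",cv2.resize(im[:,:,::-1],(800,600),interpolation=cv2.INTER_CUBIC))
    np.save(f"pics/{n}0.npy",im)
E
```

```text
pics
{'clock': 0.0, 'qpos': array([-1.28481105,  0.62931055,  0.03842782,  1.5183738 , -0.02696758,
        0.9962879 , -0.01999787]), 'qd': array([-3.30719202e-04, -1.29590162e-03, -2.04484276e-04, -8.74255668e-04,
       -6.02865303e-04, -3.12397578e-05, -1.62494452e-03]), 'tau': array([-4.61470972e-04, -5.63397825e+01,  1.22626137e+00, -1.93452519e+01,
        1.11175634e-02,  1.05503705e-02, -5.57857632e-06]), 'eef_pos': array([223.73310427, 609.61982178, 230.41003575]), 'tool_rot': array([-1.57265783e+00, -4.16782913e-05, -3.51754164e-01]), 'force': array([-0.05932713,  0.65894292,  0.02986411]), 'torque': array([-0.03395516, -0.03099183,  0.07425513]), 'width': 85.50549576373783}
top {'fx': 531.2410099548856, 'fy': 531.2410099548856, 'cx': 273.6970806194996, 'cy': 202.05194494849084, 'world_from_camera': array([[ 1.22630148e-02, -9.95616509e-01,  9.27220906e-02,
         2.94847230e+02],
       [-9.99787009e-01, -1.06690884e-02,  1.76665812e-02,
         6.25627148e+00],
       [-1.65998797e-02, -9.29189871e-02, -9.95535286e-01,
         1.82088922e+03],
       [ 0.00000000e+00,  0.00000000e+00,  0.00000000e+00,
         1.00000000e+00]])}
scene {'fx': 387.7870208197526, 'fy': 387.7870208197526, 'cx': 284.4166426644409, 'cy': 207.73471202048873, 'world_from_camera': array([[ 5.89092144e-01, -7.11806482e-01,  3.82494416e-01,
         3.92573843e+01],
       [-8.08058224e-01, -5.20971551e-01,  2.75010092e-01,
        -3.00080602e+02],
       [ 3.51474293e-03, -4.71084043e-01, -8.82081329e-01,
         1.03110177e+03],
       [ 0.00000000e+00,  0.00000000e+00,  0.00000000e+00,
         1.00000000e+00]])}
```

View pics/top0.png

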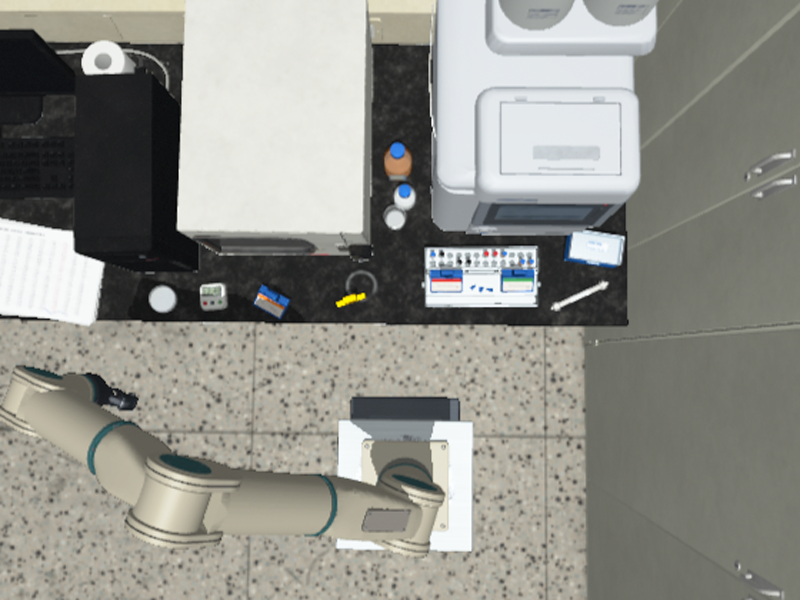

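View pics/scene0.png

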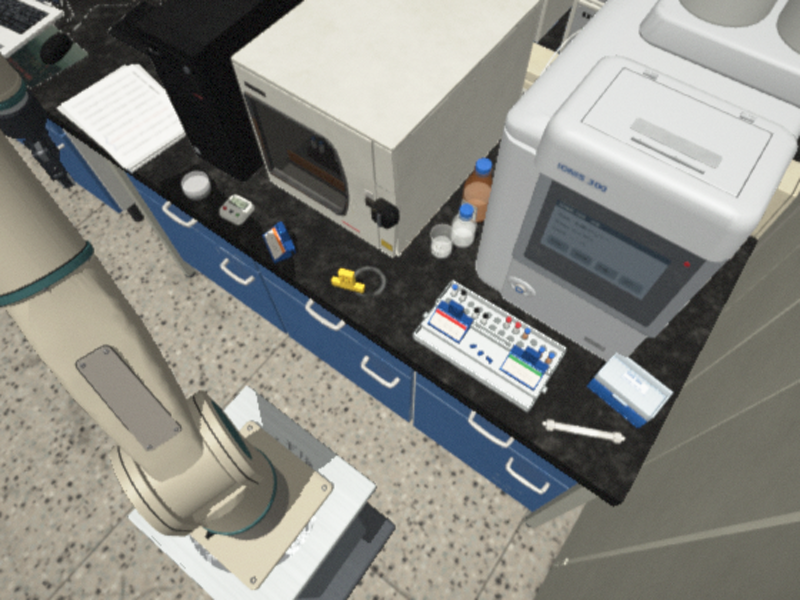

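Both pictures show the middle bay of the station empty. In the 800-px top view I see the station at about (481,276), the bits near (481,288), the holder at (271,301), the scraper at (351,299), the timer at (213,296) and the column at (580,295).

```bash
cat > h.py <<'E'
import numpy as np,cv2
from scipy.spatial.transform import Rotation as Ro
def proj(c,P):
    T=c["world_from_camera"];p=(np.atleast_2d(P)-T[:3,3])@T[:3,:3]
    return np.c_[c["fx"]*p[:,0]/p[:,2]+c["cx"],c["fy"]*p[:,1]/p[:,2]+c["cy"]]
def ray(c,uv,z):
    uv=np.atleast_2d(uv).astype(float);T=c["world_from_camera"]
    d=np.c_[(uv[:,0]-c["cx"])/c["fx"],(uv[:,1]-c["cy"])/c["fy"],np.ones(len(uv))]@T[:3,:3].T
    return T[:3,3]+d*((z-T[2,3])/d[:,2])[:,None]
def blobs(im,lo,hi,amin=4):
    m=cv2.inRange(cv2.cvtColor(im,cv2.COLOR_RGB2HSV),lo,hi)
    n,l,st,ce=cv2.connectedComponentsWithStats(m)
    return [(st[i],ce[i],l==i) for i in range(1,n) if st[i][4]>=amin]
E
python3 - <<'E'
from h import *; from cell import calibration
im=np.load("pics/top0.npy");c=calibration("top")
def show(name,lo,hi,z,amin):
    for st,ce,m in blobs(im,lo,hi,amin):
        if not(200<ce[1]<225 or 165<ce[1]<225) : continue
        p=np.argwhere(m)[:,::-1]
        r=cv2.minAreaRect(p.astype(np.float32))
        print(name,st,ce.round(1),ray(c,ce,z)[0].round(0),"rect world",ray(c,cv2.boxPoints(r),z)[:,:2].round(0).tolist())
show("yellow",(22,120,100),(35,255,255),60,10)
show("blue",(100,120,60),(125,255,255),40,6)
# station corners from 800-px view (424,246),(538,246),(538,306),(425,306)
print(ray(c,np.array([(425,306),(538,306),(538,247),(425,247)])*.7,22).round(0))
x=im[165:225,150:450][:,:,::-1]
# crop of tool region
a=im[190:230,170:270][:,:,::-1];b=im[165:225,290:440][:,:,::-1]
A=cv2.resize(a,None,fx=5,fy=5,interpolation=cv2.INTER_CUBIC);B=cv2.resize(b,None,fx=5,fy=5,interpolation=cv2.INTER_CUBIC)
W=np.zeros((510,760,3),np.uint8);W[:200,:500]=A;W[205:505,:750]=B
cv2.imwrite("pics/crop0.png",W)
E
```

```text
yellow [235 205  21  10 107] [245.  209.2] [434. 133.  60.] rect world [[433.0, 170.0], [455.0, 102.0], [437.0, 96.0], [415.0, 164.0]]
blue [395 164  37  24 120] [406.7 179.7] [ 541. -409.   40.] rect world [[548.0, -348.0], [596.0, -381.0], [521.0, -490.0], [473.0, -457.0]]
blue [302 176   3   3   8] [302.9 177.1] [546. -60.  40.] rect world [[550.0, -57.0], [550.0, -63.0], [543.0, -64.0], [543.0, -57.0]]
blue [352 176   3   3   7] [352.7 177. ] [ 548. -228.   40.] rect world [[545.0, -225.0], [552.0, -225.0], [552.0, -232.0], [545.0, -232.0]]
blue [364 182   3   3   8] [365.1 182.9] [ 529. -269.   40.] rect world [[532.0, -266.0], [532.0, -272.0], [525.0, -272.0], [525.0, -266.0]]
blue [301 189  23   7 126] [312.  191.3] [499. -91.  40.] rect world [[506.0, -54.0], [507.0, -128.0], [486.0, -128.0], [486.0, -54.0]]
blue [351 189  23  15 127] [361.6 191.7] [ 499. -257.   40.] rect world [[508.0, -222.0], [508.0, -296.0], [461.0, -296.0], [460.0, -222.0]]
blue [180 199  23  25 155] [192.  207.6] [439. 313.  40.] rect world [[426.0, 369.0], [472.0, 343.0], [431.0, 273.0], [386.0, 299.0]]
blue [341 202   4   2   6] [342.8 202.3] [ 462. -194.   40.] rect world [[463.0, -188.0], [463.0, -198.0], [460.0, -198.0], [460.0, -188.0]]
blue [177 212   5   4   6] [178.7 213.5] [419. 358.  40.] rect world [[421.0, 365.0], [424.0, 364.0], [414.0, 349.0], [412.0, 351.0]]
blue [185 217   6   4   6] [187.5 218.5] [402. 327.  40.] rect world [[406.0, 337.0], [407.0, 336.0], [398.0, 318.0], [397.0, 319.0]]
[[ 422.  -43.   22.]
 [ 425. -311.   22.]
 [ 566. -311.   22.]
 [ 563.  -42.   22.]]
```

View pics/crop0.png

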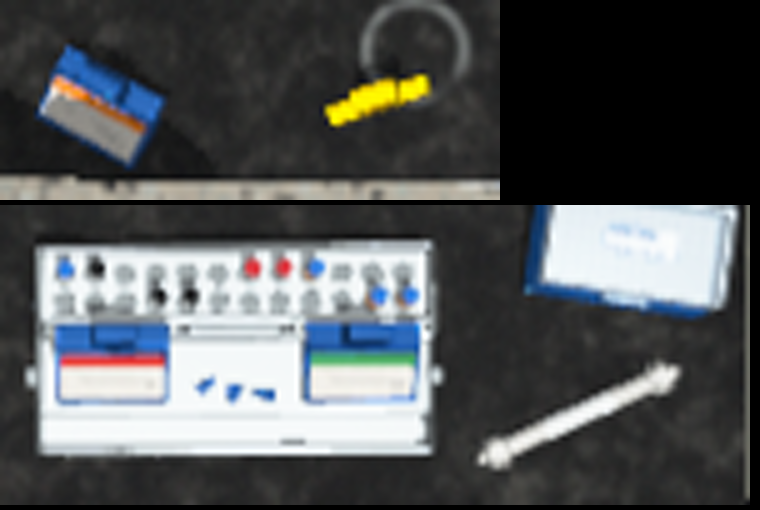

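The crop confirms the layout: scraper with yaw about +0.31, holder with yaw about -0.53 and its label facing the robot, and three bits in the middle of the empty bay. Next I plan the move to above the scraper.

```bash
cat >> h.py <<'E'
DN=Ro.from_euler("x",-np.pi/2)
def plan(xyz,yaw,n,start=None):
    from cell import read_state
    s=read_state(); p0,r0=(s["eef_pos"],Ro.from_euler("xyz",s["tool_rot"])) if start is None else (np.array(start[:3]),Ro.from_euler("z",start[3])*DN)
    r1=Ro.from_euler("z",yaw)*DN; dp=(np.array(xyz)-p0)/n; rv=(r0.inv()*r1).as_rotvec()/n
    for i in range(n):
        r=r0*Ro.from_rotvec(rv*i)
        print(np.r_[r.inv().apply(dp)/40,np.degrees(rv)/8].round(3).tolist(),end=",\n")
E
python3 -c "
from h import *
plan([425,133,200],0.31,14)"
```

```text
[0.631, 0.056, -0.675, 0.001, -0.339, -0.0],
[0.598, 0.056, -0.704, 0.001, -0.339, -0.0],
[0.564, 0.055, -0.732, 0.001, -0.339, -0.0],
[0.529, 0.055, -0.758, 0.001, -0.339, -0.0],
[0.493, 0.055, -0.782, 0.001, -0.339, -0.0],
[0.455, 0.055, -0.804, 0.001, -0.339, -0.0],
[0.417, 0.055, -0.825, 0.001, -0.339, -0.0],
[0.377, 0.055, -0.844, 0.001, -0.339, -0.0],
[0.337, 0.055, -0.86, 0.001, -0.339, -0.0],
[0.296, 0.055, -0.875, 0.001, -0.339, -0.0],
[0.254, 0.055, -0.888, 0.001, -0.339, -0.0],
[0.212, 0.055, -0.899, 0.001, -0.339, -0.0],
[0.169, 0.055, -0.908, 0.001, -0.339, -0.0],
[0.126, 0.055, -0.915, 0.001, -0.339, -0.0],
```

Call:
apply_moves([
  [0.63,0.05,-0.68,0,-0.34,0],
  [0.6,0.05,-0.7,0,-0.34,0],
  [0.56,0.05,-0.73,0,-0.34,0],
  [0.53,0.05,-0.76,0,-0.34,0],
  [0.49,0.05,-0.78,0,-0.34,0],
  [0.46,0.05,-0.8,0,-0.34,0],
  [0.42,0.05,-0.82,0,-0.34,0],
  [0.38,0.05,-0.84,0,-0.34,0],
  [0.34,0.05,-0.86,0,-0.34,0],
  [0.3,0.05,-0.87,0,-0.34,0],
  [0.25,0.05,-0.89,0,-0.34,0],
  [0.21,0.05,-0.9,0,-0.34,0],
])

```text
clock: 1.6
eef_pos: [397.5, 201.2, 207.1]
tool_rot: [-1.571, 0.0, 0.219]
force: [0.4, 0.7, -0.4]
width: 85.4
```

Call:
apply_moves([
  [0.17,0.05,-0.91,0,-0.34,0],
  [0.13,0.05,-0.91,0,-0.34,0],
  [0,0,0,0,0,0],
], jaw=0.3)

```text
clock: 1.98
eef_pos: [427.0, 131.6, 202.9]
tool_rot: [-1.572, 0.001, 0.307]
force: [-0.0, 0.9, 0.3]
width: 55.3
```

```bash
cat >> h.py <<'E'
def snap(name):
    from cell import read_state,get_image,calibration
    s=read_state();c=calibration("wrist");im=get_image("wrist")
    np.savez(f"pics/{name}.npz",im=im,**c);cv2.imwrite(f"pics/{name}.png",im[:,:,::-1])
    print(s["clock"],s["eef_pos"].round(1),s["tool_rot"].round(3),s["width"]);return c,im
def load(name):
    d=np.load(f"pics/{name}.npz");return {k:d[k] for k in d if k!="im"},d["im"]
E
python3 -c "
from h import *
c,im=snap('w1');print(c['world_from_camera'].round(3),c['fx'],c['cx'],c['cy'])
for st,ce,m in blobs(im,(22,120,80),(36,255,255),100):print(st,ce,ray(c,ce,66))"
```

```text
1.975 [427.  131.6 202.9] [-1.572e+00  1.000e-03  3.070e-01] 55.251497881680784
[[-3.02000e-01  9.14000e-01  2.71000e-01  3.58523e+02]
 [ 9.53000e-01  2.90000e-01  8.50000e-02  1.09177e+02]
 [-1.00000e-03  2.84000e-01 -9.59000e-01  3.46107e+02]
 [ 0.00000e+00  0.00000e+00  0.00000e+00  1.00000e+00]] 370.15455890316883 284.26054579436925 205.45128831694274
[ 245  176   80   35 2046] [284.85434995 190.63489736] [[426.16569377 130.71680688  66.        ]]
[217 293  22  19 294] [227.21768707 301.98979592] [[534.69504681 113.45183637  66.        ]]
```

View pics/w1.png

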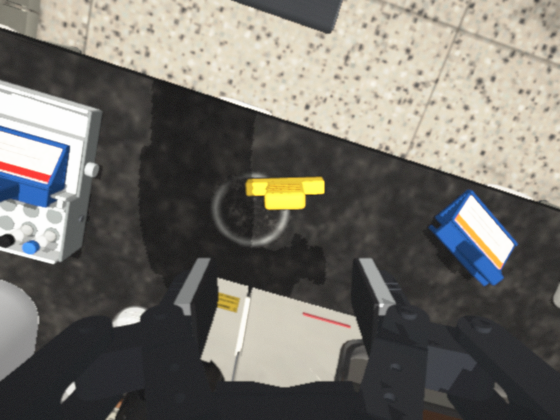

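The wrist view shows the scraper neck top at about (285,201) and its blade at (285,187), nearly square to the tool. The holder is at (475,238) and the ring is a stain on the bench. I fit the scraper's pose by silhouette.

```bash
cat >> h.py <<'E'
def box(x0,x1,y0,y1,z0,z1): return np.array([[x,y,z] for x in(x0,x1) for y in(y0,y1) for z in(z0,z1)],float)
SCR=[box(-6,6,-35,35,0,23),box(-7,7,-16,16,23,66)]
HOL=[box(-50,2,-38,38,0,3),box(-16,2,-38,38,20,26),box(-14,-2,-15,15,26,62)]
def sil(c,parts,q,z0=0,shape=(420,560)):
    m=np.zeros(shape,np.uint8);R=Ro.from_euler("z",q[2]).as_matrix()
    for b in parts: cv2.fillConvexPoly(m,cv2.convexHull(proj(c,b@R.T+[q[0],q[1],z0]).round().astype(np.int32)),1)
    return m
def fit(c,mask,parts,q0):
    from scipy.optimize import minimize
    f=lambda q:-(sil(c,parts,q)&mask).sum()/max(1,(sil(c,parts,q)|mask).sum())
    r=minimize(f,q0,method="Nelder-Mead",options=dict(initial_simplex=np.array(q0)+np.array([[0,0,0],[8,0,0],[0,8,0],[0,0,.15]]),xatol=.05,fatol=1e-4,maxiter=400))
    print(r.x.round(3),-r.fun);return r.x
E
python3 -c "
from h import *
c,im=load('w1')
m=cv2.inRange(cv2.cvtColor(im,cv2.COLOR_RGB2HSV),(20,110,50),(36,255,255))//255;m[:,:230]=0;m[:,350:]=0;m[240:]=0
# black edge: blade yellow assumed from z~3
q=fit(c,m,[box(-6,6,-35,35,4,23),SCR[1]],[432,132,.31])
print(ray(c,(285,201),66))
# holder: blue+white+orange region
g=im.copy();hsv=cv2.cvtColor(im,cv2.COLOR_RGB2HSV)
h=((hsv[...,1]>120)|(hsv[...,2]>130)).astype(np.uint8);h[:190]=0;h[286:]=0;h[:,:425]=0;h[:,520:]=0
fit(c,h,HOL,[439,313,-.53])
plan([q[0],q[1],90],q[2],4)
"
```

```text
[4.69333e+02 1.37333e+02 1.60000e-01] -0.0
[[434.13951183 133.37028308  66.        ]]
[ 3.66111e+02  3.63667e+02 -2.47000e-01] -0.0
[0.263, 0.706, -0.059, 0.0, 0.268, -0.001],
[0.265, 0.706, -0.049, 0.0, 0.268, -0.001],
[0.267, 0.707, -0.039, 0.0, 0.268, -0.001],
[0.268, 0.707, -0.029, 0.0, 0.268, -0.001],h.py:38: RuntimeWarning: overflow encountered in scalar negative
  f=lambda q:-(sil(c,parts,q)&mask).sum()/max(1,(sil(c,parts,q)|mask).sum())
```

```bash
sed -i 's/f=lambda q:-(sil(c,parts,q)&mask).sum()/f=lambda q:-float((sil(c,parts,q)\&mask).sum())/' h.py
python3 -c "
from h import *
c,im=load('w1')
m=cv2.inRange(cv2.cvtColor(im,cv2.COLOR_RGB2HSV),(20,110,50),(36,255,255))//255;m[:,:230]=0;m[:,350:]=0;m[240:]=0
q=fit(c,m,[box(-6,6,-35,35,4,23),SCR[1]],[432,132,.31])
hsv=cv2.cvtColor(im,cv2.COLOR_RGB2HSV)
h=((hsv[...,1]>120)|(hsv[...,2]>130)).astype(np.uint8);h[:190]=0;h[286:]=0;h[:,:425]=0;h[:,520:]=0
fit(c,h,HOL,[439,313,-.53])
plan([q[0],q[1],80],q[2],4)
"
```

```text
[4.34539e+02 1.33147e+02 3.32000e-01] 0.9754369390647142
[447.871 313.336  -0.503] 0.9054757443264626
[0.048, 0.769, -0.018, 0.0, -0.041, -0.001],
[0.048, 0.769, -0.018, 0.0, -0.041, -0.001],
[0.048, 0.769, -0.018, 0.0, -0.041, -0.001],
[0.047, 0.769, -0.018, 0.0, -0.041, -0.001],
```

Call:
apply_moves([
  [0.05,0.9,-0.02,0,-0.04,0],
  [0.05,0.9,-0.02,0,-0.04,0],
  [0.05,0.9,-0.02,0,-0.04,0],
  [0.05,0.9,-0.02,0,-0.04,0],
  [0,0.5,0,0,0,0],
  [0,0.22,0,0,0,0],
  [0,0,0,0,0,0],
])

```text
clock: 2.9
eef_pos: [434.2, 135.4, 30.0]
tool_rot: [-1.57, 0.002, 0.337]
force: [-0.8, -0.1, 0.5]
width: 55.2
```

Call:
apply_moves([
  [0,0,0,0,0,0],
  [0,0,0,0,0,0],
  [0,0,0,0,0,0],
  [0,0,0,0,0,0],
], jaw=-1)

```text
clock: 3.4
eef_pos: [435.4, 134.7, 31.3]
tool_rot: [-1.571, -0.001, 0.335]
force: [-1.1, 1.7, 5.9]
width: 31.1
```

```bash
python3 -c "
from h import *
plan([490,-176,195],0.01,10,start=[435.4,134.7,145,.335])"
```

```text
[-0.126, -0.125, -0.778, 0.0, 0.233, -0.0],
[-0.101, -0.125, -0.782, 0.0, 0.233, -0.0],
[-0.076, -0.125, -0.785, 0.0, 0.233, -0.0],
[-0.05, -0.125, -0.787, 0.0, 0.233, -0.0],
[-0.024, -0.125, -0.788, 0.0, 0.233, -0.0],
[0.001, -0.125, -0.789, 0.0, 0.233, -0.0],
[0.027, -0.125, -0.788, 0.0, 0.233, -0.0],
[0.052, -0.125, -0.787, 0.0, 0.233, -0.0],
[0.078, -0.125, -0.785, 0.0, 0.233, -0.0],
[0.103, -0.125, -0.782, 0.0, 0.233, -0.0],
```

Call:
apply_moves([
  [0,-0.85,0,0,0,0],
  [0,-1,0,0,0,0],
  [0,-1,0,0,0,0],
])

```text
clock: 3.78
eef_pos: [434.7, 133.9, 145.8]
tool_rot: [-1.571, 0.001, 0.335]
force: [1.0, 0.1, -1.0]
width: 31.3
```

Call:
apply_moves([
  [-0.13,-0.13,-0.78,0,0.23,0],
  [-0.1,-0.13,-0.78,0,0.23,0],
  [-0.08,-0.13,-0.79,0,0.23,0],
  [-0.05,-0.13,-0.79,0,0.23,0],
  [-0.02,-0.13,-0.79,0,0.23,0],
  [0,-0.13,-0.79,0,0.23,0],
  [0.03,-0.13,-0.79,0,0.23,0],
  [0.05,-0.13,-0.79,0,0.23,0],
  [0.08,-0.13,-0.79,0,0.23,0],
  [0.1,-0.13,-0.78,0,0.23,0],
  [0,0,0,0,0,0],
  [0,0,0,0,0,0],
])

```text
clock: 5.28
eef_pos: [489.7, -176.4, 196.3]
tool_rot: [-1.57, 0.001, 0.014]
force: [0.1, 0.1, -0.6]
width: 31.1
```

```bash
python3 -c "
from h import *
c,im=snap('w2');print(c['world_from_camera'].round(3))
cv2.imwrite('pics/w2b.png',cv2.resize(im[60:300,60:500,::-1],(792,432),interpolation=cv2.INTER_CUBIC))"
```

```text
5.275 [ 489.7 -176.4  196.3] [-1.57e+00  1.00e-03  1.40e-02] 31.0794254220579
[[-1.50000e-02  9.59000e-01  2.84000e-01  4.17902e+02]
 [ 1.00000e+00  1.40000e-02  5.00000e-03 -1.78206e+02]
 [ 1.00000e-03  2.84000e-01 -9.59000e-01  3.39524e+02]
 [ 0.00000e+00  0.00000e+00  0.00000e+00  1.00000e+00]]
```

View pics/w2b.png

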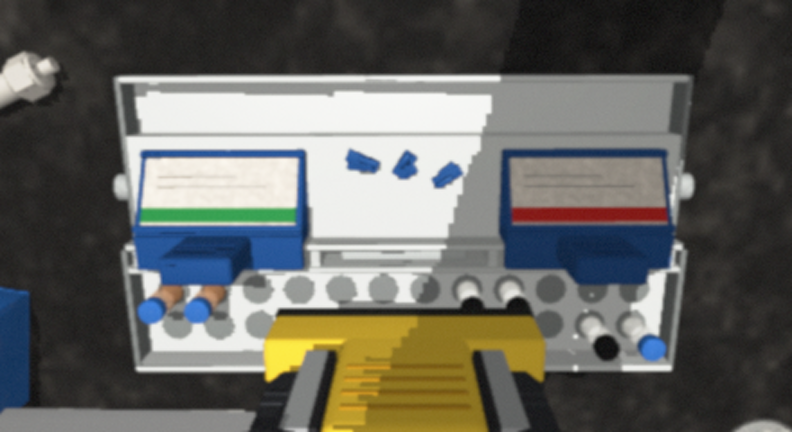

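The close view shows the sill's front edge at crop row 134, the lip at rows 240–250, the bits at (362,161), (404,165) and (447,176), and the neighbour feet's inner edges at columns 305 and 501. I convert these to world positions.

```bash
python3 -c "
from h import *
c,im=load('w2')
U=lambda p:np.array(p)/1.8+60
for n,p,z in [('wallL',(117,78),22),('wallR',(693,77),22),('sillL',(160,135),22),('sillR',(640,134),22),('footL',(304,151),22),('footR',(502,151),22),('footLL',(140,151),22),('footRR',(667,151),22),('lipL',(310,240),38),('lipR',(500,240),38),('slotbackL',(330,268),38),('stopL',(319,257),38),('stopR',(492,257),38),('rearL',(138,370),22),('rearR',(670,370),22),('b1',(362,161),25),('b2',(404,165),25),('b3',(447,176),25),('bladeL',(267,375),None)]:
    if z: print(n,ray(c,U(p),z)[0].round(1))
# lines: row intensity profile at col ~ 281 px
g=im[:,:,1].astype(int)
for col in (235,250,300): print(col,[(r,g[r,col-1:col+2].mean().round()) for r in range(98,215)][::1] if col==250 else '')
" | tr -d '()' | sed 's/np.float64//g'
```

```text
wallL [ 425.8 -309.6   22. ]
wallR [421.5 -45.   22. ]
sillL [ 451.4 -292.2   22. ]
sillR [447.7 -66.4  22. ]
footL [ 457.9 -224.6   22. ]
footR [ 456.6 -130.9   22. ]
footLL [ 459.1 -302.3   22. ]
footRR [455.4 -52.7  22. ]
lipL [ 497.2 -220.6   38. ]
lipR [ 496.  -131.8   38. ]
slotbackL [ 510.8 -211.5   38. ]
stopL [ 505.5 -216.6   38. ]
stopR [ 504.3 -135.1   38. ]
rearL [ 572.9 -314.4   22. ]
rearR [568.9 -36.7  22. ]
b1 [ 461.8 -197.    25. ]
b2 [ 463.4 -177.2   25. ]
b3 [ 468.4 -156.7   25. ]
235 
250 [98, 40.0, 99, 38.0, 100, 50.0, 101, 118.0, 102, 206.0, 103, 237.0, 104, 231.0, 105, 198.0, 106, 158.0, 107, 149.0, 108, 148.0, 109, 152.0, 110, 189.0, 111, 239.0, 112, 246.0, 113, 246.0, 114, 246.0, 115, 246.0, 116, 246.0, 117, 246.0, 118, 245.0, 119, 245.0, 120, 246.0, 121, 246.0, 122, 246.0, 123, 245.0, 124, 245.0, 125, 245.0, 126, 245.0, 127, 245.0, 128, 245.0, 129, 245.0, 130, 245.0, 131, 244.0, 132, 240.0, 133, 215.0, 134, 178.0, 135, 195.0, 136, 233.0, 137, 240.0, 138, 240.0, 139, 241.0, 140, 241.0, 141, 240.0, 142, 241.0, 143, 240.0, 144, 240.0, 145, 239.0, 146, 237.0, 147, 232.0, 148, 226.0, 149, 233.0, 150, 238.0, 151, 239.0, 152, 237.0, 153, 238.0, 154, 240.0, 155, 241.0, 156, 240.0, 157, 240.0, 158, 240.0, 159, 240.0, 160, 239.0, 161, 240.0, 162, 240.0, 163, 240.0, 164, 240.0, 165, 240.0, 166, 240.0, 167, 239.0, 168, 240.0, 169, 240.0, 170, 239.0, 171, 240.0, 172, 240.0, 173, 240.0, 174, 240.0, 175, 240.0, 176, 240.0, 177, 239.0, 178, 239.0, 179, 239.0, 180, 239.0, 181, 239.0, 182, 239.0, 183, 239.0, 184, 239.0, 185, 239.0, 186, 239.0, 187, 239.0, 188, 239.0, 189, 239.0, 190, 235.0, 191, 214.0, 192, 167.0, 193, 148.0, 194, 142.0, 195, 155.0, 196, 217.0, 197, 239.0, 198, 216.0, 199, 168.0, 200, 185.0, 201, 193.0, 202, 187.0, 203, 178.0, 204, 156.0, 205, 149.0, 206, 149.0, 207, 154.0, 208, 179.0, 209, 220.0, 210, 225.0, 211, 207.0, 212, 209.0, 213, 187.0, 214, 164.0]
300
```

Call:
apply_moves([
  [-0.08,0.9,-0.01,0,0,0],
  [0,0.9,0,0,0,0],
  [0,0.9,0,0,0,0],
  [0,0.5,0,0,0,0],
  [0,0.25,0,0,0,0],
  [0,0,0,0,0,0],
  [0,0,0,0,0,0],
])

```text
clock: 6.2
eef_pos: [487.7, -177.5, 59.4]
tool_rot: [-1.571, -0.001, 0.014]
force: [0.3, -0.6, -0.7]
width: 31.0
```

```bash
python3 -c "
from h import *
c,im=load('w2')
for n,r,z in [('front wall outer',101,22),('front wall inner',105.5,22),('sill edge',133.8,22),('lip base',190.8,22),('lip top front',195.5,36.5),('lip top back',198.5,36.5),('back wall',208.3,37.5)]: print(n,ray(c,(250,r),z)[0].round(1))
"
```

```text
front wall outer [ 422.5 -206.2   22. ]
front wall inner [ 426.  -206.3   22. ]
sill edge [ 449.2 -206.5   22. ]
lip base [ 498.9 -207.1   22. ]
lip top front [ 499.3 -205.9   36.5]
lip top back [ 502.  -205.9   36.5]
back wall [ 510.3 -205.9   37.5]
```

Call:
apply_moves([
  [0,0.08,0,0,0,0],
  [0,0.07,0,0,0,0],
  [0,0,0,0,0,0],
])

```text
clock: 6.58
eef_pos: [487.4, -177.9, 53.3]
tool_rot: [-1.571, -0.001, 0.014]
force: [-0.6, 0.2, 4.9]
width: 31.1
```

Call:
apply_moves([
  [-0.1,0,0,0,0,0],
  [-0.1,0,0,0,0,0],
  [-0.1,0,0,0,0,0],
  [-0.1,0,0,0,0,0],
  [-0.1,0,0,0,0,0],
  [-0.1,0,0,0,0,0],
  [-0.1,0,0,0,0,0],
  [-0.1,0,0,0,0,0],
  [-0.1,0,0,0,0,0],
  [-0.05,0,0,0,0,0],
  [0,0,0,0,0,0],
  [0,0,0,0,0,0],
])

```text
clock: 8.07
eef_pos: [450.3, -178.4, 53.3]
tool_rot: [-1.572, -0.003, 0.014]
force: [3.1, 0.2, 6.6]
width: 31.2
```

Call:
apply_moves([
  [0.2,0,0,0,0,0],
  [0.2,-0.2,0,0,0,0],
  [0.2,-0.7,0,0,0,0],
  [0.2,-0.9,0,0,0,0],
  [0.2,-0.9,0,0,0,0],
  [0,-0.8,0,0,0,0],
  [0,0,0,0,0,0],
  [0,0,0,0,0,0],
])

```text
clock: 9.07
eef_pos: [488.0, -177.5, 191.7]
tool_rot: [-1.57, 0.002, 0.014]
force: [0.1, 0.4, -1.2]
width: 31.4
```

```bash
python3 -c "
from h import *
c,im=snap('w3')
hsv=cv2.cvtColor(im,cv2.COLOR_RGB2HSV)
for st,ce,m in blobs(im,(100,120,50),(125,255,255),15):print(st,ce.round(1),ray(c,ce,8)[0].round(1),ray(c,ce,25)[0].round(1))
cv2.imwrite('pics/w3b.png',cv2.resize(im[60:300,60:500,::-1],(792,432),interpolation=cv2.INTER_CUBIC))"
```

```text
9.075 [ 488.  -177.5  191.7] [-1.57   0.002  0.014] 31.370293488486993
[302 124  16   9 115] [309.3 128. ] [ 442.5 -157.1    8. ] [ 441.1 -158.2   25. ]
[255 127  17   9  92] [263.9 131.1] [ 445.7 -196.4    8. ] [ 444.2 -195.5   25. ]
[275 127  13   9  74] [282.2 131.2] [ 445.5 -180.5    8. ] [ 444.  -180.5   25. ]
[ 132  147  100   76 3065] [182.3 196.6] [ 505.7 -271.1    8. ] [ 501.  -266.3   25. ]
[ 340  146   99   76 3174] [387.7 194.7] [501.3 -83.5   8. ] [496.9 -88.4  25. ]
[   0  214   76   89 3169] [ 47.1 247.9] [ 558.2 -403.2    8. ] [ 550.8 -391.5   25. ]
[136 230  16  14 175] [143.1 236.5] [ 545.2 -310.6    8. ] [ 538.5 -303.8   25. ]
[162 230  15  14 162] [169.3 236.4] [ 544.8 -285.9    8. ] [ 538.1 -280.3   25. ]
[418 251  16  14 164] [425.2 257.3] [562.9 -41.7   8. ] [555.3 -48.8  25. ]
[275 332  22  13  95] [285.7 339. ] [ 656.3 -174.2    8. ] [ 643.9 -174.5   25. ]
```

View pics/w3b.png

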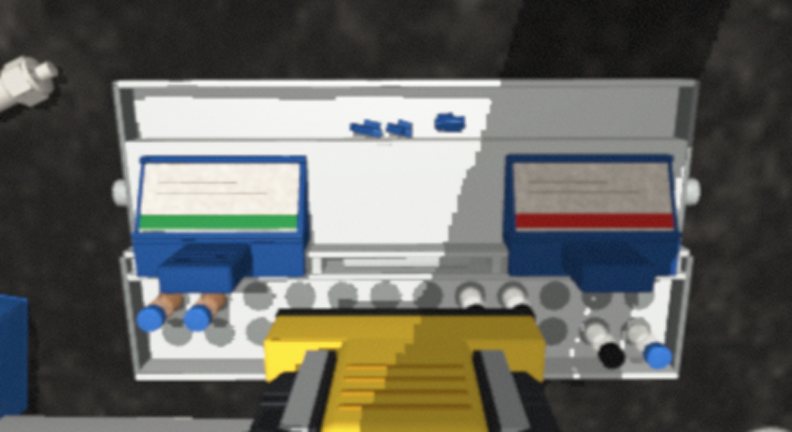

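The view shows all three bits in the gutter, at crop positions (366,128), (400,128) and (450,122), below the sill edge at row 139. Their x is about 442–446. The sill is clear, so the scraper can go back.

```bash
python3 -c "
from h import *
plan([435,134,145],0.335,10)"
```

```text
[-0.121, 0.117, 0.78, -0.001, -0.23, -0.002],
[-0.096, 0.117, 0.784, -0.001, -0.23, -0.002],
[-0.071, 0.117, 0.786, -0.001, -0.23, -0.002],
[-0.045, 0.117, 0.788, -0.001, -0.23, -0.002],
[-0.02, 0.116, 0.789, -0.001, -0.23, -0.002],
[0.005, 0.116, 0.79, -0.001, -0.23, -0.002],
[0.031, 0.116, 0.789, -0.001, -0.23, -0.002],
[0.056, 0.116, 0.788, -0.001, -0.23, -0.002],
[0.081, 0.116, 0.785, -0.001, -0.23, -0.002],
[0.106, 0.116, 0.782, -0.001, -0.23, -0.002],
```

Call:
apply_moves([
  [-0.12,0.12,0.78,0,-0.23,0],
  [-0.1,0.12,0.78,0,-0.23,0],
  [-0.07,0.12,0.79,0,-0.23,0],
  [-0.04,0.12,0.79,0,-0.23,0],
  [-0.02,0.12,0.79,0,-0.23,0],
  [0,0.12,0.79,0,-0.23,0],
  [0.03,0.12,0.79,0,-0.23,0],
  [0.06,0.12,0.79,0,-0.23,0],
  [0.08,0.12,0.79,0,-0.23,0],
  [0.11,0.12,0.78,0,-0.23,0],
  [0,0,0,0,0,0],
])

```text
clock: 10.5
eef_pos: [434.8, 136.5, 143.3]
tool_rot: [-1.569, 0.003, 0.34]
force: [0.4, 0.7, -1.1]
width: 31.0
```

Call:
apply_moves([
  [0,0.8,0,0,0,0],
  [0,0.8,0,0,0,0],
  [0,0.6,0,0,0,0],
  [0,0.35,0,0,0,0],
  [0,0.15,0,0,0,0],
  [0,0,0,0,0,0],
])

```text
clock: 11.25
eef_pos: [436.4, 133.9, 36.6]
tool_rot: [-1.571, 0.0, 0.335]
force: [0.2, -0.2, -1.1]
width: 31.2
```

Call:
apply_moves([
  [0,0.08,0,0,0,0],
  [0,0.05,0,0,0,0],
  [0,0,0,0,0,0],
  [0,0,0,0,0,0],
])

```text
clock: 11.75
eef_pos: [436.4, 134.2, 31.6]
tool_rot: [-1.571, -0.0, 0.335]
force: [0.3, 0.1, -1.4]
width: 31.1
```

Call:
apply_moves([
  [0,0.02,0,0,0,0],
  [0,0,0,0,0,0],
  [0,0,0,0,0,0],
])

```text
clock: 12.12
eef_pos: [436.5, 134.2, 31.3]
tool_rot: [-1.571, -0.0, 0.335]
force: [-1.0, -0.8, 7.4]
width: 31.0
```

Contact with the bench. I release the scraper, partly open first and then rising.

Call:
apply_moves([
  [0,0,0,0,0,0],
  [0,0,0,0,0,0],
  [0,0,0,0,0,0],
], jaw=0.3)

```text
clock: 12.5
eef_pos: [436.3, 134.1, 30.5]
tool_rot: [-1.571, 0.0, 0.335]
force: [-0.9, 0.7, 0.5]
width: 55.5
```

Call:
apply_moves([
  [0,-0.3,0,0,0,0],
  [0,-0.8,0,0,0,0],
  [0,-1,0,0,0,0],
  [0,-1,0,0,0,0],
  [0,-0.8,0,0,0,0],
  [0,0,0,0,0,0],
])

```text
clock: 13.25
eef_pos: [437.9, 134.6, 189.4]
tool_rot: [-1.571, -0.006, 0.335]
force: [-0.9, -0.3, -0.7]
width: 55.6
```

```bash
python3 -c "
from h import *
plan([435,290,190],-0.5,8)"
```

```text
[0.151, -0.001, 0.462, -0.002, 0.747, 0.005],
[0.102, -0.001, 0.475, -0.002, 0.747, 0.005],
[0.052, -0.002, 0.483, -0.002, 0.747, 0.005],
[0.002, -0.002, 0.486, -0.002, 0.747, 0.005],
[-0.049, -0.002, 0.483, -0.002, 0.747, 0.005],
[-0.099, -0.002, 0.476, -0.002, 0.747, 0.005],
[-0.148, -0.002, 0.463, -0.002, 0.747, 0.005],
[-0.195, -0.002, 0.445, -0.002, 0.747, 0.005],
```

Call:
apply_moves([
  [0.17,0,0.53,0,0.75,0],
  [0.12,0,0.55,0,0.75,0],
  [0.06,0,0.56,0,0.75,0],
  [0,0,0.56,0,0.75,0],
  [-0.05,0,0.56,0,0.75,0],
  [-0.1,0,0.55,0,0.75,0],
  [-0.16,0,0.53,0,0.75,0],
  [-0.2,0,0.51,0,0.75,0],
  [0,0,0,0,0,0],
  [0,0,0,0,0,0],
])

```text
clock: 14.5
eef_pos: [434.7, 311.2, 186.1]
tool_rot: [-1.573, 0.0, -0.501]
force: [0.3, 0.6, 0.0]
width: 55.9
```

```bash
python3 -c "
from h import *
c,im=snap('w4')
hsv=cv2.cvtColor(im,cv2.COLOR_RGB2HSV)
h=((hsv[...,1]>110)|(hsv[...,2]>130)).astype(np.uint8)
n,l,st,ce=cv2.connectedComponentsWithStats(h)
p=proj(c,[440,313,30])[0].astype(int);print(p)
k=l[p[1],p[0]];print(st[k]);m=(l==k).astype(np.uint8)
q=fit(c,m,HOL,[447,313,-.5])
o=im[:,:,::-1].copy()
cs,_=cv2.findContours(sil(c,HOL,q),0,2);cv2.drawContours(o,cs,-1,(0,255,0),1)
x,y=p;cv2.imwrite('pics/w4b.png',cv2.resize(o[max(0,y-100):y+130,x-150:x+150],None,fx=2.5,fy=2.5,interpolation=cv2.INTER_CUBIC));print(max(0,y-100),x-150)"
```

```text
14.5 [434.7 311.2 186.1] [-1.573  0.    -0.501] 55.86885703487237
[289 189]
[ 248  135   93   73 6265]
[448.363 312.011  -0.494] 0.9676247631080227
89 139
```

View pics/w4b.png

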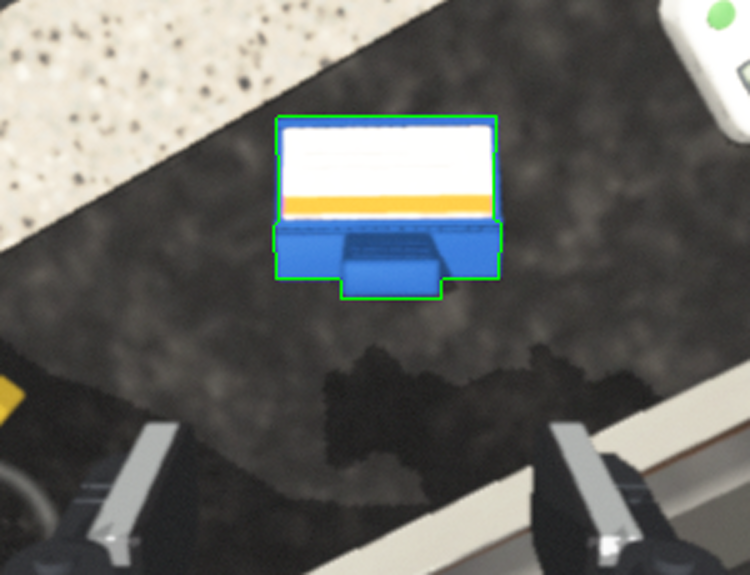

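The overlay matches the holder: the tab top is at crop (390,278) and the timer is at upper right, clear of the gripper. I descend and grip.

Call:
apply_moves([
  [0.09,0.9,0.18,0,0,0],
  [0,0.9,0,0,0,0],
  [0,0.9,0,0,0,0],
  [0,0.6,0,0,0,0],
  [0,0.3,0,0,0,0],
  [0,0.2,0,0,0,0],
  [0,0,0,0,0,0],
  [0,0,0,0,0,0],
])

```text
clock: 15.55
eef_pos: [442.2, 317.6, 35.4]
tool_rot: [-1.57, -0.0, -0.503]
force: [0.4, 0.3, 1.0]
width: 55.4
```

Call:
apply_moves([
  [0,0.08,-0.05,0,0,0],
  [0,0.05,0,0,0,0],
  [0,0,0,0,0,0],
])

```text
clock: 15.92
eef_pos: [440.7, 315.5, 29.3]
tool_rot: [-1.571, 0.0, -0.503]
force: [0.9, 0.4, -0.3]
width: 56.0
```

Call:
apply_moves([
  [0,0,0,0,0,0],
  [0,0,0,0,0,0],
  [0,0,0,0,0,0],
  [0,0,0,0,0,0],
], jaw=-1)

```text
clock: 16.42
eef_pos: [441.2, 315.7, 29.7]
tool_rot: [-1.57, -0.0, -0.503]
force: [1.9, -0.5, 3.2]
width: 29.2
```

Call:
apply_moves([
  [0,-0.3,0,0,0,0],
  [0,-0.9,0,0,0,0],
  [0,-0.9,0,0,0,0],
  [0,-0.9,0,0,0,0],
  [0,0,0,0,0,0],
  [0,0,0,0,0,0],
])

```text
clock: 17.18
eef_pos: [440.2, 315.1, 149.2]
tool_rot: [-1.572, 0.001, -0.503]
force: [-0.4, -0.8, -0.7]
width: 28.7
```

```bash
python3 -c "
from h import *
from cell import read_state
s=read_state();yaw=s['tool_rot'][2]
c,im=snap('w5')
hsv=cv2.cvtColor(im,cv2.COLOR_RGB2HSV)
h=(((hsv[...,1]>110)&(hsv[...,0]>95)&(hsv[...,0]<130))|(hsv[...,2]>130)|((hsv[...,1]>110)&(hsv[...,2]>120))).astype(np.uint8)
P=s['eef_pos'];z0=P[2]-29.7
b=P[:2]+8*np.array([np.cos(yaw),np.sin(yaw)])
# fit front part only: foot/label edges (above the fingers)
top=HOL[0]; R=Ro.from_euler('z',yaw).as_matrix()
pr=proj(c,box(-50,-16,-38,38,0,26)@R.T+[b[0],b[1],z0]);print(pr.round(1))
cv2.imwrite('pics/w5b.png',im[:,:,::-1])
plan([437,40,150],0.015,8)
print();plan([496,-177,150],.015,6,start=[437,40,150,.015])"
```

```text
17.175 [440.2 315.1 149.2] [-1.572e+00  1.000e-03 -5.030e-01] 28.682036331887378
[[204.2 161.2]
 [190.7 172.2]
 [365.7 161.3]
 [379.3 172.3]
 [208.4 229.2]
 [196.4 250.1]
 [361.4 229.3]
 [373.5 250.3]]
[0.406, -0.003, -0.757, 0.002, -0.463, -0.001],
[0.356, -0.003, -0.782, 0.002, -0.463, -0.001],
[0.304, -0.003, -0.803, 0.002, -0.463, -0.001],
[0.252, -0.003, -0.821, 0.002, -0.463, -0.001],
[0.198, -0.004, -0.836, 0.002, -0.463, -0.001],
[0.144, -0.004, -0.847, 0.002, -0.463, -0.001],
[0.089, -0.004, -0.855, 0.002, -0.463, -0.001],
[0.033, -0.004, -0.859, 0.002, -0.463, -0.001],

[0.232, -0.0, -0.908, 0.0, 0.0, 0.0],
[0.232, -0.0, -0.908, 0.0, 0.0, 0.0],
[0.232, -0.0, -0.908, 0.0, 0.0, 0.0],
[0.232, -0.0, -0.908, 0.0, 0.0, 0.0],
[0.232, -0.0, -0.908, 0.0, 0.0, 0.0],
[0.232, -0.0, -0.908, 0.0, 0.0, 0.0],
```

View pics/w5b.png

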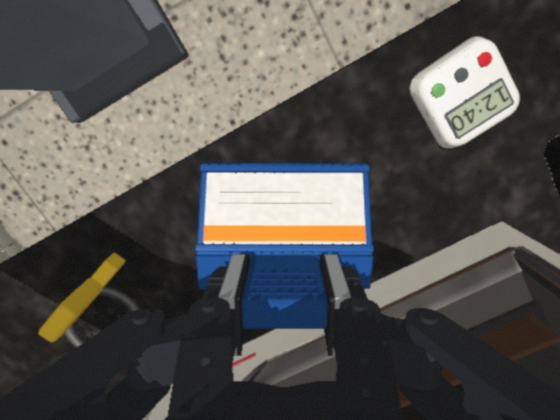

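The holder is square in the grip: its front edge is at row 165 and columns 200–371, matching the prediction within about 0.5 px. The scraper stands upright at lower left. Now the transfer to above the bay.

Call:
apply_moves([
  [0.41,0,-0.76,0,-0.46,0],
  [0.36,0,-0.78,0,-0.46,0],
  [0.3,0,-0.8,0,-0.46,0],
  [0.25,0,-0.82,0,-0.46,0],
  [0.2,0,-0.84,0,-0.46,0],
  [0.14,0,-0.85,0,-0.46,0],
  [0.09,0,-0.855,0,-0.46,0],
  [0.03,0,-0.86,0,-0.46,0],
  [0,0,0,0,0,0],
])

```text
clock: 18.35
eef_pos: [435.9, 37.3, 148.2]
tool_rot: [-1.572, 0.004, 0.006]
force: [-0.1, 1.2, -1.1]
width: 29.0
```

Call:
apply_moves([
  [0.23,0,-0.91,0,0,0],
  [0.23,0,-0.91,0,0,0],
  [0.23,0,-0.91,0,0,0],
  [0.23,0,-0.91,0,0,0],
  [0.23,0,-0.91,0,0,0],
  [0.23,0,-0.91,0,0,0],
  [0,0,0,0,0,0],
  [0,0,0,0,0,0],
  [0,0,0,0,0,0],
])

```text
clock: 19.48
eef_pos: [494.7, -175.5, 149.1]
tool_rot: [-1.57, 0.001, 0.014]
force: [0.3, 0.2, -0.6]
width: 29.0
```

```bash
python3 -c "
from h import *
c,im=snap('w6')
cv2.imwrite('pics/w6b.png',im[:,:,::-1])
plan([497.4,-176.9,76],.0155,3)"
```

```text
19.475 [ 494.7 -175.5  149.1] [-1.57e+00  1.00e-03  1.40e-02] 28.963787748466764
[0.022, 0.61, -0.01, -0.002, -0.005, -0.002],
[0.022, 0.61, -0.01, -0.002, -0.005, -0.002],
[0.022, 0.61, -0.01, -0.002, -0.005, -0.002],
```

View pics/w6b.png

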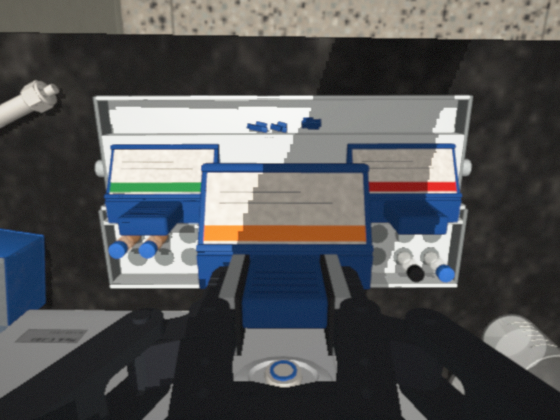

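Picture 9 of at most 12. The holder is held over the bay, with both seated neighbours visible: front edges at row 146, left holder columns 109–219, right holder columns 348–459. I check the seat estimate against those.

```bash
python3 -c "
from h import *
c,im=load('w6')
R=Ro.from_euler('z',.0155).as_matrix();S=np.array([505.4,-176.8,22])
hsv=cv2.cvtColor(im,cv2.COLOR_RGB2HSV)
b=((hsv[...,1]>110)&(hsv[...,0]>95)&(hsv[...,0]<130)).astype(int)
for dy,cc in((-84,(115,205)),(84,(360,450))):
    print(dy,proj(c,np.array([[-50,dy-38,10],[-50,dy+38,10],[-14,dy-15,62],[-14,dy+15,62],[-2,dy-15,62],[-2,dy+15,62]])@R.T+S).round(1).tolist())
    print('front rows',[int(np.argmax(b[120:,k])+120) for k in range(cc[0],cc[1],15)])
    for r in(150,160): w=np.where(b[r,95:235] if dy<0 else b[r,335:475])[0];print('cols',r,w.min()+(95 if dy<0 else 335),w.max()+(95 if dy<0 else 335))
# held
print('held front rows',[int(np.argmax(b[150:,k])+150) for k in range(215,360,20)])
P=np.array([494.7,-175.5,149.1-29.7]);print(proj(c,np.array([[-42,-38,10],[-42,38,10]])@R.T+P).round(1))
g=im[:,:,1]
for r in range(196,234,3): print(r,''.join('#' if v else '.' for v in b[r,100:235]))
"
```

```text
-84 [[108.3, 144.5], [217.1, 144.3], [115.5, 216.7], [166.2, 216.6], [118.2, 235.6], [168.1, 235.5]]
front rows [145, 145, 145, 145, 145, 145]
cols 150 112 217
cols 160 111 218
84 [[348.6, 144.1], [457.3, 143.9], [399.3, 216.1], [449.9, 216.0], [397.6, 235.1], [447.4, 235.0]]
front rows [144, 144, 144, 144, 144, 144]
cols 150 348 453
cols 160 347 454
held front rows [150, 164, 164, 164, 164, 164, 164, 164]
[[200.1 165.8]
 [370.9 165.4]]
196 ....#####################################################################################################..............................
199 .....####################################################################################################..............................
202 ....#####################################################################################################..............................
205 ......###################################################################################################..............................
208 .......########################################################################################
[... 460 characters left out ...]

220 .........###############################################################################################...............................
223 ..................##########################################################.......................#####...............................
226 ...................#######################################################.........................####................................
229 ....................###################################################............................####................................
232 ....................#################################################..............................####................................
```

Call:
apply_moves([
  [0.03,0.6,-0.02,0,0,0],
  [0.03,0.6,-0.01,0,0,0],
  [0.02,0.45,-0.01,0,0,0],
  [0,0.15,0,0,0,0],
  [0,0,0,0,0,0],
  [0,0,0,0,0,0],
])

```text
clock: 20.27
eef_pos: [498.6, -178.8, 78.1]
tool_rot: [-1.571, -0.001, 0.012]
force: [0.0, -0.8, 0.3]
width: 29.0
```

Call:
apply_moves([
  [0,0.1,0.04,0,0.02,0],
  [0,0.1,0,0,0,0],
  [0,0.05,0,0,0,0],
  [0,0,0,0,0,0],
  [0,0,0,0,0,0],
])

```text
clock: 20.9
eef_pos: [498.1, -177.4, 67.4]
tool_rot: [-1.571, 0.0, 0.008]
force: [-0.2, -0.1, -1.0]
width: 29.3
```

Call:
apply_moves([
  [0,0.06,0,0,-0.05,0],
  [0,0.06,0,0,0,0],
  [0,0,0,0,0,0],
  [0,0,0,0,0,0],
])

```text
clock: 21.4
eef_pos: [498.1, -177.3, 62.6]
tool_rot: [-1.571, 0.0, 0.015]
force: [-0.5, 0.2, -0.8]
width: 28.7
```

The tongue tip is below the lip top with no contact force, so it is in the slot. I continue down onto the ejector.

Call:
apply_moves([
  [0,0.06,0,0,0,0],
  [0,0.06,0,0,0,0],
  [0,0.05,0,0,0,0],
  [0,0,0,0,0,0],
  [0,0,0,0,0,0],
])

```text
clock: 22.02
eef_pos: [498.2, -177.4, 56.0]
tool_rot: [-1.571, -0.0, 0.015]
force: [-1.1, 0.7, 4.9]
width: 29.0
```

Call:
apply_moves([
  [0,0.05,0,0,0,0],
  [0,0.05,0,0,0,0],
  [0,0.02,0,0,0,0],
  [0,0,0,0,0,0],
  [0,0,0,0,0,0],
])

```text
clock: 22.65
eef_pos: [498.2, -177.4, 51.6]
tool_rot: [-1.571, -0.0, 0.015]
force: [-1.4, 0.3, 9.3]
width: 29.0
```

Call:
apply_moves([
  [0,0.02,0,0,0,0],
  [0,0,0,0,0,0],
  [0,0,0,0,0,0],
])

```text
clock: 23.02
eef_pos: [498.3, -177.4, 51.6]
tool_rot: [-1.572, -0.001, 0.015]
force: [-2.8, 0.9, 16.6]
width: 29.2
```

Call:
apply_moves([
  [0,0.02,0,0,0,0],
  [0,0,0,0,0,0],
  [0,0,0,0,0,0],
])

```text
clock: 23.4
eef_pos: [498.4, -177.4, 51.6]
tool_rot: [-1.572, -0.001, 0.015]
force: [-4.8, 1.1, 24.0]
width: 28.6
```

The foot is home: z holds at 51.6 mm while the force rises to 24 N. I hold briefly and check by picture.

Call:
apply_moves([
  [0,0,0,0,0,0],
  [0,0,0,0,0,0],
  [0,0,0,0,0,0],
  [0,0,0,0,0,0],
  [0,0,0,0,0,0],
  [0,0,0,0,0,0],
  [0,0,0,0,0,0],
  [0,0,0,0,0,0],
])

```text
clock: 24.4
eef_pos: [498.4, -177.4, 51.6]
tool_rot: [-1.572, -0.001, 0.015]
force: [-3.4, 1.0, 24.6]
width: 28.9
```

```bash
python3 -c "
from h import *
from cell import get_image
c,im=snap('w7');t=get_image('top');s=get_image('scene')
W=np.zeros((600,800,3),np.uint8)
W[:300,:400]=cv2.resize(im,(400,300),interpolation=cv2.INTER_AREA);W[:300,400:]=cv2.resize(s[120:315,200:460],(400,300))
W[305:505]=cv2.resize(t[160:230,150:430],(800,200),interpolation=cv2.INTER_CUBIC)
cv2.imwrite('pics/chk.png',W[:,:,::-1])
for st,ce,m in blobs(im,(100,120,50),(125,255,255),15):
    if ce[1]<150: print(ce.round(1),ray(c,ce,8)[0].round(1))"
```

```text
24.4 [ 498.4 -177.4   51.6] [-1.572e+00 -1.000e-03  1.500e-02] 28.9351416957689
[329.1 129.4] [ 442.3 -156.8    8. ]
[249.  134.9] [ 445.6 -196.5    8. ]
[281.2 134.9] [ 445.4 -180.5    8. ]
```

View pics/chk.png

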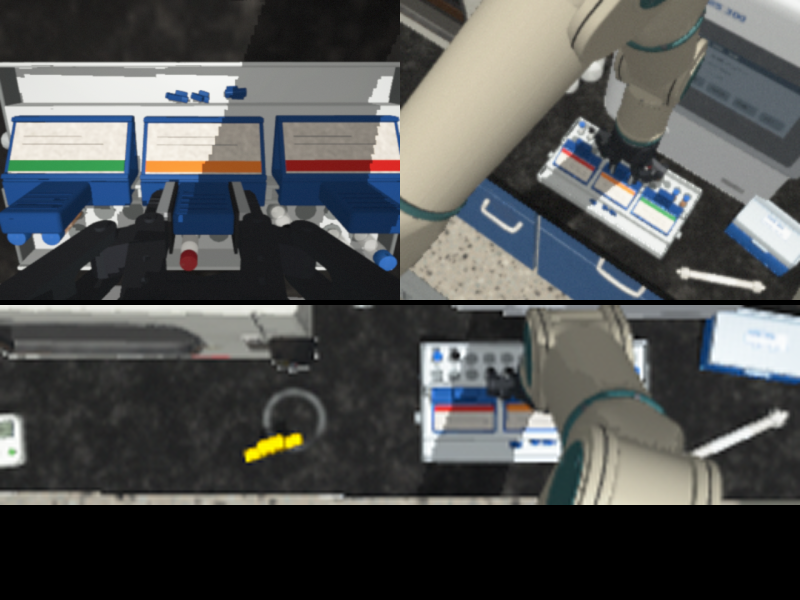

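The check picture shows the holder in line with its neighbours (front edges all near row 117), the three bits in the gutter at about (175,97), (200,97) and (235,92), and the scraper upright at (272,447). I hand in with the arm still pressing.

```bash
python3 -c "
from cell import *
print(finish_job());s=read_state();print(s['clock'],s['force'],s['width'])"
```

```text
the job is handed in; nothing more can be done
None
the job is handed in; nothing more can be done
```

The bits are swept, the scraper is back on the bench, and the label holder is home in the empty bay. I handed the job in with the arm still gripping it and pressing down. The clock stood at 24.4 s of the 58 s allowed, and the hand-in reports no verdict.

- **Bits:** the last wrist picture shows all three in the gutter, at x about 442–446 mm, roughly 60–63 mm in front of the slot. Their height was not measured; I took it from the picture that they lie below the sill.
- **Scraper:** it stands upright and released, close to where it started, as seen in the last top view.
- **Holder:** it went in without catching on the lip. The downward travel stopped at the height expected for a fully seated foot, while the force rose from 9 N to about 24 N and stayed steady for a second. The ejector travel, about 8 mm, is worked out from height and force, not read directly. The grip opening is 29 mm on the tab, the tool is square to the station, and the holder's front edge lines up with its neighbours.
- **Bystanders:** the arm stayed clear of the column and timer, and both look undisturbed in the pictures; I did not measure their positions.

One small disagreement came up: two camera estimates of where the holder sat in the grip differed by about 0.8 mm. I corrected for it before inserting. A sideways force of about 3–5 N remains at the end.

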